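# Free the buried battery charger

## Task

A piece of firewood was dumped on top of the battery charger. First lay it flat in the low wooden firewood crate, then pull the wider of the two battery packs out of the charger and stand it upright on the metal tray. Set both down rather than dropping them, leave the slim pack plugged in and leave the mug, jar and brush where they are.

Things in the scene. Friction and masses are not known exactly. Their poses are not given: they have to be found in the camera images.
- billet: Piece of split firewood, a flat-bottomed bar 240 long (its x axis), 50 wide (y), 46 high, 0.25 to 0.45 kg. Pale split wood with dark bark over its rounded top. Its sides are vertical for the lower 30 mm. Origin: centre of its flat underside, z up. At the start it lies across the flat tops of both battery packs, roughly along the charger.
- billet_mid (a point): The middle of the firewood piece, 23 mm above its underside.
- charger: Fixed grey two-bay charger block on the table, 220 (x) by 100 (y) by 40 high. Origin: centre of its underside. Its top has two sockets in a line along its x axis, 45 mm either side of its centre; each is 38 by 34 mm and 26 mm deep. Either pack may be in either socket.
- wide_pack: Black battery pack to pull out, the wider one: body 66 (x) x 40 (y) x 72 mm high on a 36 x 32 mm flat foot 26 mm high, all of it in the socket; 0.25 to 0.45 kg. Origin: centre of the foot's underside, z up; 14 mm above the table when plugged in. x runs along the charger; grip across y. Sprung detents: 10 to 20 N straight up frees it in a few mm; out after 26 mm. Stands freely on its foot.
- wide_pack_top (a point): Centre of the wide pack's flat top, 98 mm above its origin.
- slim_pack: The other battery pack, to stay plugged in: same height, thickness, foot and colour, but its body is 40 by 40 mm. Origin: centre of the underside of its foot.
- crate: Fixed low open wooden firewood crate, 330 (x) by 170 (y) by 60 mm high outside, walls and floor 8 mm thick, empty. Origin: centre of its underside. It stands on one side of the charger and the tray on the other; the sides may be swapped.
- tray: Fixed shallow square metal tray, 170 by 170 by 18 mm high outside, walls and floor 6 mm thick, empty. Origin: centre of its underside.
- mug: White mug, 80 mm wide, 90 mm high, bystander. Origin: centre of its underside.
- jar: Amber glass jar with a steel cap, 70 mm wide, 95 mm high, bystander. Origin: centre of its underside.
- hearth_brush: Hand brush lying on the table, about 240 mm long, bystander. Origin: underside, near its middle.
Mind the look-alikes: they are no part of the job. What is shaped like the billet but purple is not meant. Leave any blue look-alike of the charger alone.

How it is judged:
By the outcome, as a careful person would: the job done as asked, in the order asked, and still so for the second after the job is handed in, with the robot touching nothing.
It also fails if it takes over 72 s, if anything falls off the work surface, if the arm or the gripper's body presses on something with over 40 N, if the wrist force passes 120 N, or if a joint passes its speed limit or range.

## Robot

A 6-joint arm with a two-finger parallel gripper is mounted at the origin on the work surface. World frame = base frame: x ahead of the robot, y to its left, z up, the work surface at z = 0. Lengths are in m, angles in rad, forces in N, time in s.
With the tool pointing down it reaches from about 0.35 to 0.775 m from the base axis. Payload 5.5 kg.
Tool frame: the origin (TCP) lies midway between the tips of the shut fingers; the grasp point (between the pads) lies 19 mm behind it; z points along the fingers, y is the direction in which the jaws open and shut (so a half turn about z gives the same grasp; the last joint's range is limited). The gripper opens to 85 mm and grips with 20 to 120 N. Pads are 22 mm wide; open, the fingers measure 114 mm over their backs; the gripper's body (76 mm by 85 mm) begins 54 mm behind the grasp point. The pads swing forward as they close: fully open they stand 13 mm farther back than shut.
Start: joints at [-1.338, 0.313, 0.046, 1.304, 0, 1.431], TCP at [0.209, -0.536, 0.199] pointing down, gripper open.
Joint ranges: [-2.76, 2.76], [-0.86, 1.69], [-1.03, 1.26], [-2.2, 2.34], [-1.47, 1.5], [-3.14, 3.14]. Speed limits (rad/s): [2.57, 2.57, 3.14, 3.14, 3.14, 3.14].

## Interface

Orientations are given as a unit quaternion [w, x, y, z].
In Python, from bench import r, move_gripper, planner, sense, get_image, workorder gives the robot as it stands. Calls block until the motion is done:
- r.move_pose(position, orientation): joint-space move of the TCP to a pose.
- r.movel(position, velocity=0.15, orientation=None): straight line of the TCP; orientation=None keeps the orientation; velocity is the mean speed in m/s.
- r.move_j(angles): joint-space move.
- move_gripper(opening, newtons=None): finger opening in m; newtons is the grip in N (None keeps the last); returns when the fingers have stopped.
- r.pause(seconds).
- planner.solve_ik(position, orientation): joint angles nearest the present ones, or None.
- sense(): the state.
- get_image(name): name is "scene" or "top" or "wrist"; returns a dict with "image" (480x640x3 uint8, red, green, blue), "camera_matrix" (3x3 intrinsics, pixels), "dist_coeffs" ([k1, k2, p1, p2, k3] as OpenCV has them; the pictures are not rectified), "eye" and "attitude" of the camera in the world. Camera axes: x right, y down, z forward; pixel columns grow to the right and rows downward; lengths in m; the calibration is good to about 2 mm. A picture is of the moment at which its call begins. There is no depth.
A pose or a line that the arm cannot do raises r.IKError and nothing moves.
- workorder.sign_off(): hands the job in, once; it reports no verdict.
The state is a dict: "clock": time; "joint_positions": joint angles; "joint_vel": joint speeds; "tau": joint torques, N m; "ee_pos": TCP position; "tcp_rot": TCP orientation; "wrist_force": force on the tool from outside, world axes, zero at the start; "moment": the same for the moment, N m; "opening": finger opening in m.
Only numpy, scipy, OpenCV 4.12 (cv2) and the standard library are available. Lean on these libraries where they do the work, as an engineer would, in place of code of your own. Each camera call takes 0.05 s, during which the arm holds its last target.

## Working session

There is one attempt and no reset: what is moved stays moved. The work goes in short steps, each a Python script; the robot and the scene stay as the last script left them, time stands still between calls to the robot, and variables do not carry over. Pictures are saved under pics/ and viewed, and the job is handed in when it is done.

```bash
ls; mkdir -p pics
python3 - <<'E'
from bench import *
import cv2,numpy as np
print(sense())
for n in("scene","top","wrist"):
    d=get_image(n);cv2.imwrite(f"pics/{n}0.png",d["image"][:,:,::-1]);print(n,d["camera_matrix"],d["dist_coeffs"],d["eye"],d["attitude"])
E
```

```text
pics
{'clock': 0.0, 'joint_positions': array([-1.33757197e+00,  3.14019564e-01,  4.49752668e-02,  1.30354607e+00,
        1.38704837e-05,  1.43118094e+00]), 'joint_vel': array([-2.96634736e-04,  1.66476457e-04,  5.91012371e-05,  1.19044726e-03,
       -5.61503449e-04,  9.12763781e-05]), 'tau': array([-1.07636570e-03, -4.80626249e+01,  2.98534530e+01,  1.93396368e-02,
       -1.22056799e-04,  2.81330735e-06]), 'ee_pos': array([ 0.2093099 , -0.53496338,  0.19769646]), 'tcp_rot': array([-8.96361384e-04,  9.82673686e-01,  1.85341906e-01, -3.50415534e-05]), 'wrist_force': array([ 0.56158091,  0.77502704, -0.15626875]), 'moment': array([-0.02524775,  0.00775158,  0.01304225]), 'opening': 0.08548472137672708}
scene [[516.70334076   0.         324.696226  ]
 [  0.         516.70334076 241.03153022]
 [  0.           0.           1.        ]] [-0.02202974  0.          0.          0.          0.        ] [1.18159497 0.4916629  1.01082514] [-0.16652562  0.44000534  0.82651469 -0.3090922 ]
top [[468.68688838   0.         326.72192943]
 [  0.         468.68688838 238.4543178 ]
 [  0.           0.           1.        ]] [0.0236472 0.        0.        0.        0.       ] [0.36668153 0.04111526 1.22058341] [-0.04926273  0.70999867 -0.70110857  0.04383884]
wrist [[372.20882109   0.         328.97224084]
 [  0.         372.20882109 238.53754357]
 [  0.           0.           1.        ]] [-0.07912115  0.          0.          0.          0.        ] [ 0.28231032 -0.50783038  0.37332128] [ 0.12473526  0.8165372  -0.55707153 -0.08590362]
```

View pics/scene0.png

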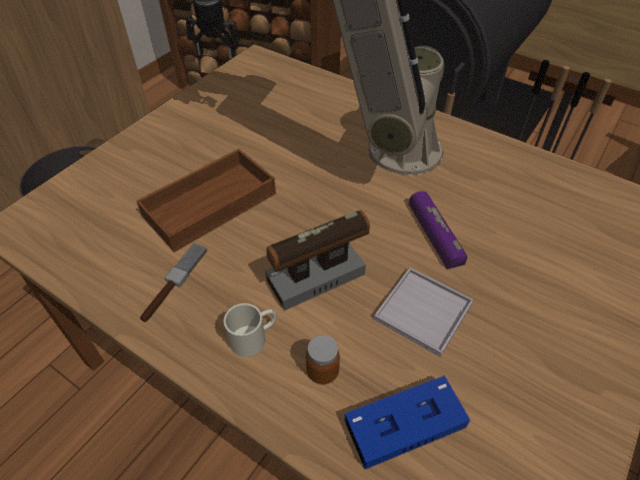

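View pics/top0.png

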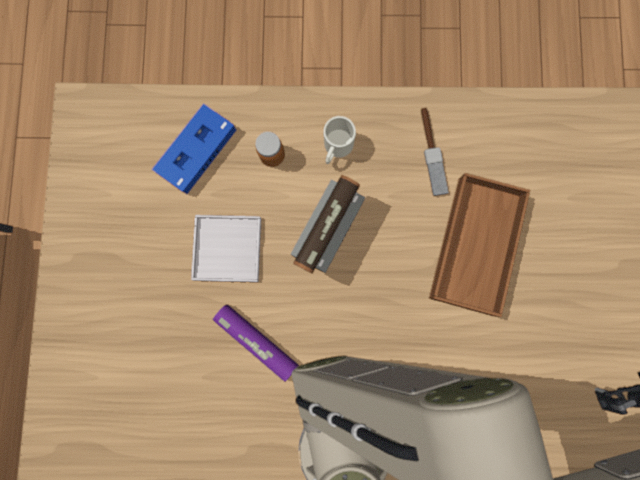

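Candidates: for the billet, the bark-brown bar at top (328,224) / scene (318,240), or the purple bar at top (255,342), which is a look-alike. For the charger, the grey block at top (328,226), or the blue one at top (195,148), also a look-alike. I'm choosing the brown bar and the grey block. The wide pack looks like the one on the robot side, at scene (332,255). I'll check with crops.

Run:
```python
import cv2,numpy as np
a=cv2.imread("pics/scene0.png")[200:315,255:380];b=cv2.imread("pics/top0.png")[165:285,280:380]
a=cv2.resize(a,None,fx=3.6,fy=3.6,interpolation=2);b=cv2.resize(b,None,fx=3.6,fy=3.6,interpolation=2)
h=max(a.shape[0],b.shape[0]);p=lambda i:cv2.copyMakeBorder(i,0,h-i.shape[0],0,0,0)
o=np.hstack([p(a),p(b)]);o=np.clip(o*1.6,0,255).astype('uint8');print(o.shape);cv2.imwrite("pics/crop0.png",o[:600,:810])
```

```text
(432, 810, 3)
```

View pics/crop0.png

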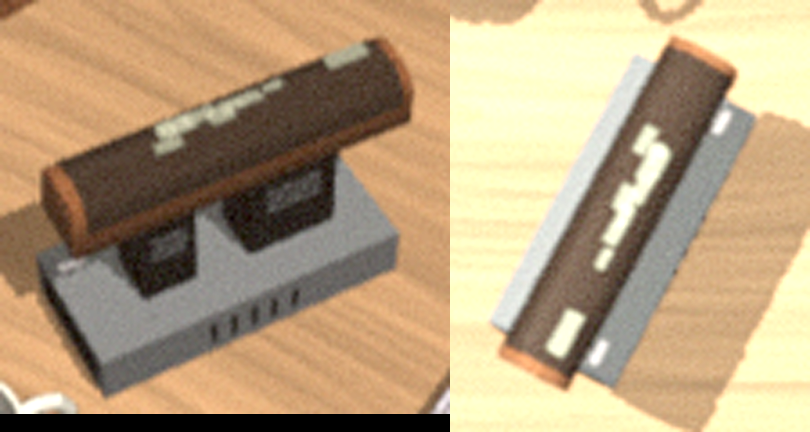

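View pics/wrist0.png

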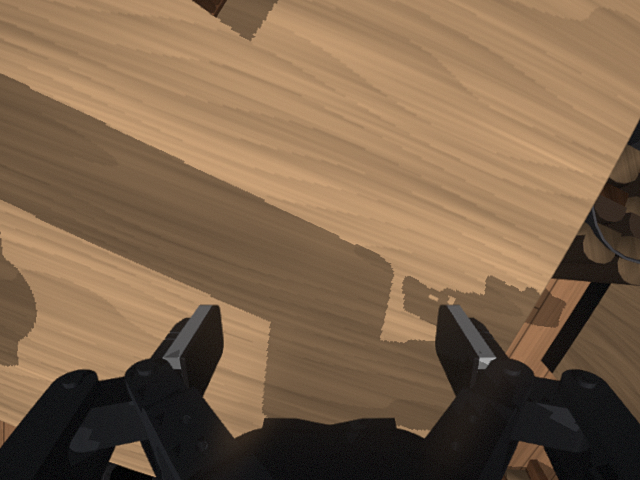

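The close crop shows the brown billet lying across two black packs on the grey charger. The wide pack is nearer the robot (scene ≈ (333,255)) and the slim pack nearer the mug (≈ (299,268)). Next I'll measure everything.

```bash
cat > h.py <<'E'
import cv2,numpy as np
from scipy.spatial.transform import Rotation as R
def ray(d,px):
    px=np.atleast_2d(np.array(px,float))
    u=cv2.undistortPoints(px.reshape(-1,1,2),d["camera_matrix"],np.array(d["dist_coeffs"])).reshape(-1,2)
    q=np.array(d["attitude"]);M=R.from_quat(q[[1,2,3,0]]).as_matrix()
    return np.array(d["eye"]),np.c_[u,np.ones(len(u))]@M.T
def onz(d,px,z):
    e,v=ray(d,px);t=(z-e[2])/v[:,2];return e+v*t[:,None]
def proj(d,P):
    q=np.array(d["attitude"]);M=R.from_quat(q[[1,2,3,0]]).as_matrix()
    rv=cv2.Rodrigues(M.T)[0];return cv2.projectPoints(np.atleast_2d(np.array(P,float)),rv,-M.T@np.array(d["eye"]),d["camera_matrix"],np.array(d["dist_coeffs"]))[0].reshape(-1,2)
def down(a): # tool z down, tool x at world angle a ; jaws (y) at a-90
    q=(R.from_euler('z',a)*R.from_euler('x',np.pi)).as_quat();return q[[3,0,1,2]]
def rect(d,mask,z):
    c=max(cv2.findContours(mask.astype('uint8'),cv2.RETR_EXTERNAL,cv2.CHAIN_APPROX_NONE)[0],key=cv2.contourArea)
    P=onz(d,c.reshape(-1,2),z)[:,:2]
    hull=cv2.convexHull((P*1000).astype(np.float32));(cx,cy),(w,h),a=cv2.minAreaRect(hull)
    if w<h: w,h,a=h,w,a+90
    return cx,cy,w,h,((a+90)%180)-90
E
python3 - <<'E'
from bench import *
from h import *
d=get_image("top");im=d["image"].astype(int);hsv=cv2.cvtColor(d["image"],cv2.COLOR_RGB2HSV).astype(int)
def roi(m,x0,y0,x1,y1):
    o=np.zeros_like(m);o[y0:y1,x0:x1]=m[y0:y1,x0:x1];return o
for n,p in dict(bill=(328,200),billend=(345,181),ch=(310,220),ch2=(350,220),tab=(280,250),shad=(370,230),crate=(485,240),crw=(440,250),tray=(225,250)).items(): print(n,im[p[1],p[0]],hsv[p[1],p[0]])
m=roi(hsv[...,1]<60,185,205,270,290)
print("tray z18",rect(d,m,.018))
m=roi((hsv[...,1]>125),425,165,540,325);cv2.imwrite("pics/m1.png",m*255);print("crate z60",rect(d,m,.06))
c=lambda L:[(280+(x-450)/3.6,165+y/3.6) for x,y in L]
print("bill z.135",onz(d,c([(672,37),(736,72),(500,350),(568,388)]),.137).round(4))
print("ch z.04",onz(d,c([(640,57),(757,118),(495,328),(612,385)]),.04).round(4))
E
```

```text
bill [65 55 52] [ 7 51 65]
billend [81 68 56] [14 79 81]
ch [142 143 141] [ 45   4 143]
ch2 [90 91 92] [105   6  92]
tab [193 163 125] [ 17  90 193]
shad [131 105  80] [ 15  99 131]
crate [148 104  73] [ 12 129 148]
crw [163 130  97] [ 15 103 163]
tray [212 207 207] [  0   6 212]
tray z18 (499.06085205078125, 311.5860290527344, 173.85665893554688, 172.7482147216797, 89.4141616821289)
crate z60 (513.4404296875, -329.611083984375, 328.77398681640625, 178.68035888671875, -14.607780456542969)
bill z.135 [[ 0.6619  0.0169  0.137 ]
 [ 0.6387 -0.0254  0.137 ]
 [ 0.4538  0.1257  0.137 ]
 [ 0.4299  0.0816  0.137 ]]
ch z.04 [[ 0.6733  0.0375  0.04  ]
 [ 0.6297 -0.0464  0.04  ]
 [ 0.477   0.1372  0.04  ]
 [ 0.438   0.0544  0.04  ]][ WARN:0@0.886] global loadsave.cpp:1063 imwrite_ Unsupported depth image for selected encoder is fallbacked to CV_8U.
```

View pics/m1.png

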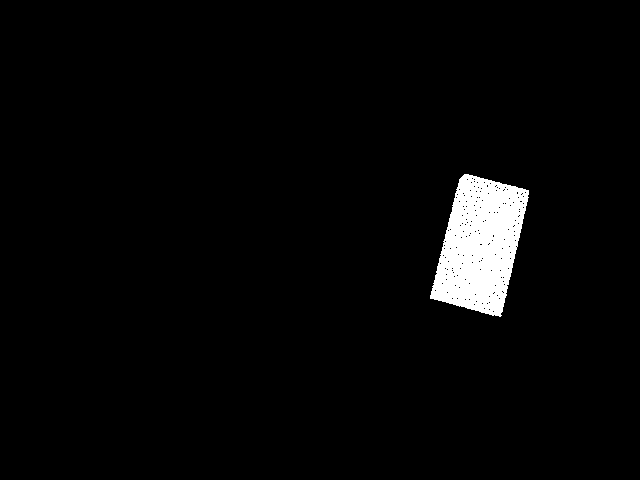

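Only table-plane edges feed these fixes, so I'll move above the billet and refine with the wrist camera.

Run:
```python
from bench import *
from h import *
s=sense()['joint_positions']
for a in(-27.4,152.6):
    print(a,planner.solve_ik([.546,.05,.30],down(np.radians(a))))
a=-27.4 
q=[planner.solve_ik([.546,.05,.30],down(np.radians(a))) for a in(-27.4,152.6)]
a=(-27.4,152.6)[int(np.argmin([abs(x[5]) if x is not None else 9 for x in q]))]
print(a);r.move_pose([.546,.05,.30],down(np.radians(a)))
d=get_image("wrist");cv2.imwrite("pics/w1.png",d["image"][:,:,::-1]);print(sense()['clock'],sense()['ee_pos'],sense()['joint_positions'])
d=get_image("top");cv2.imwrite("pics/t1.png",d["image"][:,:,::-1])
```

```text
-27.4 [-0.05511199  0.25533589  0.21370899  1.52916942  0.         -2.71848442]
152.6 [-0.05511199  0.25533589  0.21370899  1.52916942  0.          0.42310823]
152.6
2.675 [0.54606194 0.04911062 0.29975359] [-5.66413433e-02  2.55633194e-01  2.13502013e-01  1.52904399e+00
 -1.65186689e-04  4.23214950e-01]
```

View pics/w1.png

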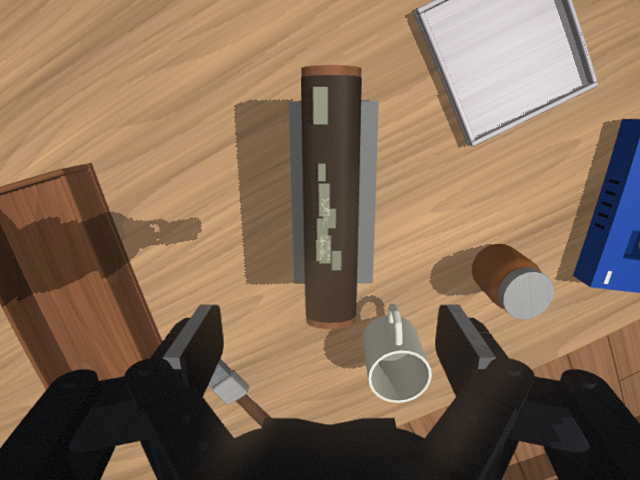

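The wrist view shows the billet from (331,66) to (331,328), edges at columns ≈302–361, over the grey charger (290–378). I'll refine both from edges.

```bash
python3 - <<'E'
from bench import *
from h import *
d=get_image("wrist");hsv=cv2.cvtColor(d["image"],cv2.COLOR_RGB2HSV).astype(int)
print(d["eye"])
for v in(100,150,200,250,300): print(v,hsv[v,280:392:4,1].tolist(),hsv[v,280:392:4,2].tolist())
E
python3 - <<'E'
import cv2
a=cv2.imread("pics/w1.png")[50:345,225:395];cv2.imwrite("pics/w1c.png",cv2.resize(a,None,fx=2,fy=2,interpolation=2))
E
```

```text
[0.47974268 0.08408231 0.47531946]
100 [104, 103, 102, 99, 101, 104, 100, 82, 51, 37, 39, 37, 65, 78, 85, 73, 73, 80, 82, 91, 99, 77, 88, 91, 93, 105, 104, 106] [171, 121, 118, 129, 172, 150, 46, 50, 65, 150, 150, 152, 79, 72, 72, 80, 84, 73, 65, 56, 44, 123, 151, 163, 167, 175, 181, 200]
150 [105, 102, 103, 15, 15, 6, 89, 104, 84, 81, 89, 79, 79, 91, 77, 78, 77, 83, 85, 94, 7, 8, 8, 6, 4, 103, 104, 102] [119, 118, 121, 85, 85, 82, 43, 49, 58, 66, 66, 68, 68, 67, 73, 78, 76, 71, 60, 60, 116, 132, 131, 134, 134, 173, 191, 198]
200 [105, 106, 107, 6, 13, 6, 75, 90, 81, 83, 38, 37, 40, 78, 83, 77, 83, 81, 79, 84, 6, 8, 10, 6, 99, 103, 105, 104] [126, 123, 117, 82, 80, 84, 44, 48, 60, 49, 146, 157, 154, 72, 71, 80, 77, 69, 71, 64, 133, 132, 131, 132, 178, 186, 183, 169]
250 [102, 102, 104, 100, 18, 21, 46, 82, 84, 45, 41, 41, 40, 71, 71, 65, 89, 84, 80, 89, 10, 6, 8, 6, 106, 103, 103, 106] [117, 118, 120, 115, 84, 84, 66, 59, 67, 114, 180, 167, 174, 75, 79, 82, 77, 73, 73, 63, 127, 128, 128, 127, 180, 194, 199, 200]
300 [104, 104, 103, 103, 103, 105, 105, 96, 96, 98, 90, 89, 91, 90, 96, 87, 85, 91, 88, 108, 104, 99, 104, 103, 101, 103, 100, 101] [196, 187, 185, 188, 178, 190, 183, 77, 80, 78, 79, 77, 76, 71, 72, 73, 69, 67, 67, 127, 123, 121, 120, 114, 111, 109, 179, 167]
```

View pics/w1c.png

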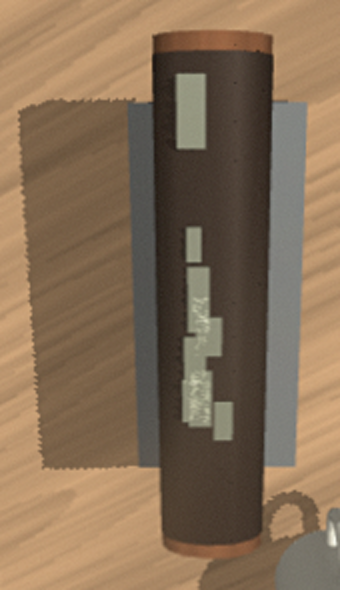

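Run:
```python
from bench import *
from h import *
d=get_image("wrist")
B=onz(d,[(301.5,75),(361,75),(306,320),(356.5,320)],.142)[:,:2]
C=onz(d,[(288.5,101),(378.5,101),(293,283.5),(373,283)],.04)[:,:2]
E_=onz(d,[(331,66),(331,328)],.15)[:,:2]
for n,P in(("b",B),("c",C)):
    v=P[2:].mean(0)-P[:2].mean(0);print(n,P.mean(0),"ang",np.degrees(np.arctan2(v[1],v[0])),"w",np.linalg.norm(P[0]-P[1]),np.linalg.norm(P[2]-P[3]),"len",np.linalg.norm(v))
print(E_, E_.mean(0))
```

```text
b [0.54829443 0.05076105] ang -27.359598801270284 w 0.049794382984644565 0.051138093993129165 len 0.22992438953897673
c [0.55888254 0.04857891] ang -27.43312124039269 w 0.09996307670211198 0.10214846303464874 len 0.21996465114261116
[[ 0.4407911   0.1061109 ]
 [ 0.65418935 -0.00436482]] [0.54749023 0.05087304]
```

Both views agree within about 3 mm. Now I'll grasp the billet and lift it straight up.

Run:
```python
from bench import *
from h import *
q=down(np.radians(152.6))
r.move_pose([.547,.0505,.20],q)
r.movel([.547,.0505,.115],velocity=.08)
s=sense();print(s['ee_pos'],s['wrist_force'])
move_gripper(0.03,50)
s=sense();print('grip',s['opening'],s['wrist_force'])
r.movel([.547,.0505,.135],velocity=.03)
s=sense();print('lift',s['opening'],s['wrist_force'],s['moment'])
r.movel([.547,.0505,.27],velocity=.12)
s=sense();print(s['clock'],s['opening'],s['wrist_force'],s['moment'])
for n in("scene","wrist"):
    cv2.imwrite(f"pics/{n}2.png",get_image(n)["image"][:,:,::-1])
```

```text
[0.54751379 0.05048018 0.11560482] [-0.45912372 -0.12449653  0.23603936]
grip 0.03483236537791887 [-5.00456928 -1.08845725 16.27768467]
lift 0.029810161711908204 [-0.1301217  -0.29665892  0.16983647] [ 0.03278557 -0.06199123  0.01133712]
7.1917 0.030372813967497327 [-0.17048308  0.15778914 -0.64213801] [-0.0322552   0.01102683  0.01010304]
```

View pics/scene2.png

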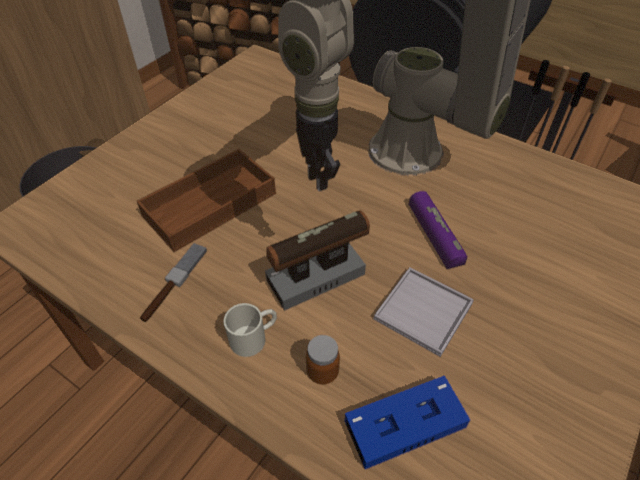

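View pics/wrist2.png

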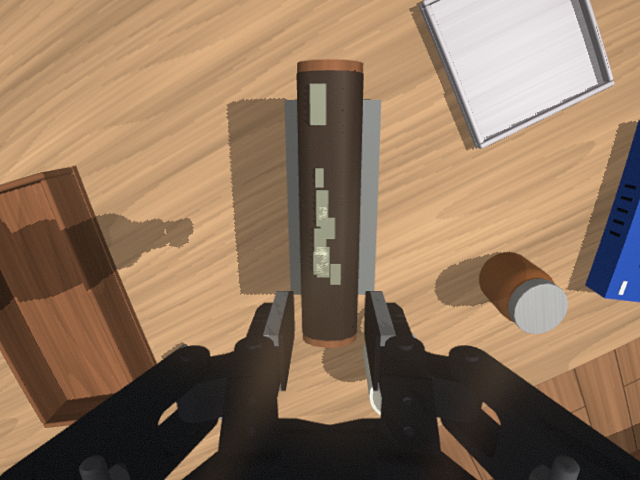

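The billet wasn't lifted. The jaws closed to 35 mm, then slid off the rounded bark with a 16 N upward reaction. I'll check where the tips really are against the projected TCP, and whether the billet moved.

Run:
```python
from bench import *
from h import *
p=sense()['ee_pos'];print(p)
for n in("scene","wrist"):
    d=get_image(n);print(n,proj(d,[p,p+[0,0,.019],[.547,.0505,.158]]).round(1))
d=get_image("wrist");im=d["image"].copy();cv2.imwrite("pics/w3.png",im[40:360,220:420,::-1].repeat(1,0))
a=cv2.resize(im[40:460,200:470,::-1],None,fx=1.4,fy=1.4);cv2.imwrite("pics/w3.png",a)
s=get_image("scene")["image"][130:310,240:390,::-1];cv2.imwrite("pics/s3.png",cv2.resize(s,None,fx=3.3,fy=3.3))
```

```text
[0.54656324 0.05051081 0.26911776]
scene [[317.5 195.1]
 [317.5 188.3]
 [317.8 231.3]]
wrist [[328.3 275.4]
 [328.2 291.6]
 [328.9 221. ]]
```

View pics/w3.png

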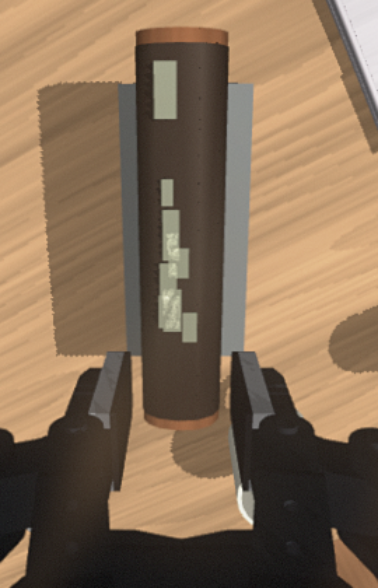

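View pics/s3.png

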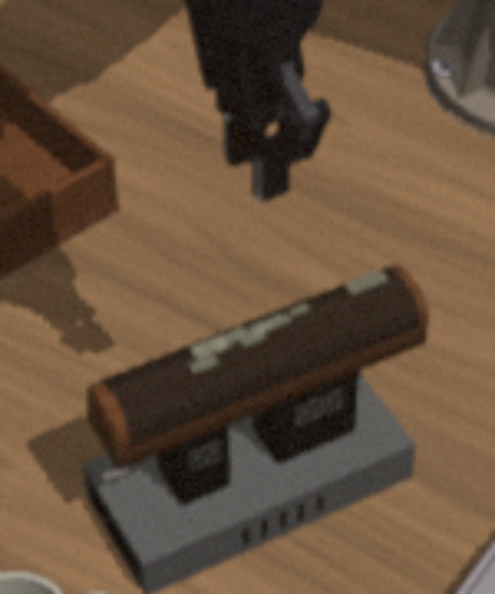

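The tips stand ~10 mm behind the TCP at this opening, so the first grip landed on the rounded part. I'll re-measure the billet and grip ~12 mm lower.

Run:
```python
from bench import *
from h import *
d=get_image("wrist")
B=onz(d,[(297,75),(363,75),(301.4,330),(356.4,330)],.142)[:,:2];v=B[2:].mean(0)-B[:2].mean(0)
E_=onz(d,[(330,61),(329.5,346)],.15)[:,:2].mean(0)
print(B.mean(0),E_,np.degrees(np.arctan2(v[1],v[0])))
c=E_
if np.linalg.norm(c-[.547,.0505])>.01: raise SystemExit("moved?")
x,y=.547,.0505
move_gripper(.085)
r.movel([x,y,.103],velocity=.10)
s=sense();print(s['ee_pos'],s['wrist_force'])
move_gripper(0.03,50)
s=sense();print('grip',s['opening'],s['wrist_force'])
if s['opening']<.044: raise SystemExit("bad grip")
r.movel([x,y,.123],velocity=.03)
s=sense();print('lift',s['opening'],s['wrist_force'],s['moment'])
if s['opening']<.044: raise SystemExit("slipped")
r.movel([x,y,.26],velocity=.12)
s=sense();print(s['clock'],s['opening'],s['wrist_force'],s['moment'])
for n in("scene","wrist"):
    cv2.imwrite(f"pics/{n}4.png",get_image(n)["image"][:,:,::-1])
```

```text
[0.54673194 0.05127052] [0.54828925 0.0507649 ] -27.5994103721369
[0.54750194 0.05045795 0.10361185] [ 0.62122787  0.18293712 -0.52455892]
grip 0.047705845259406375 [-0.73641767 -0.56175923  5.054205  ]
lift 0.047877346604815706 [ 0.39576478 -0.76217766 -3.90394077] [-0.051016   -0.0168079  -0.00603759]
12.4917 0.0475824002950236 [ 0.49622269  1.02717963 -4.07715584] [ 0.00582093 -0.03578511  0.05763697]
```

```bash
python3 -c "
import cv2,numpy as np
a=cv2.imread('pics/scene4.png')[100:330,200:420];b=cv2.imread('pics/wrist4.png')
cv2.imwrite('pics/c4.png',np.hstack([cv2.resize(a,(400,418)),cv2.resize(b,(400,300)) if 0 else cv2.copyMakeBorder(cv2.resize(b,(400,300)),0,118,0,0,0)]))"
```

```text
(no output)
```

View pics/c4.png

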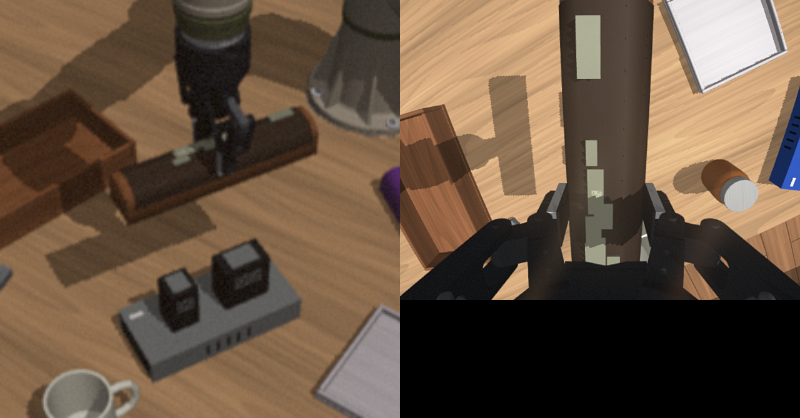

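The billet is gripped level (opening 48 mm, load ≈4 N) and both packs are still seated. Now to the crate.

Run:
```python
from bench import *
from h import *
q=down(np.radians(165.4))
x,y=.512,-.333
print(planner.solve_ik([x,y,.22],q))
r.move_pose([x,y,.22],q)
s=sense();print(s['opening'],s['wrist_force'],s['ee_pos'])
r.movel([x,y,.03],velocity=.12)
z=.03
f0=sense()['wrist_force'][2]
while z>-.006:
    z-=.003;r.movel([x,y,z],velocity=.03)
    f=sense()['wrist_force'][2];print(round(z,4),f)
    if f-f0>3: break
s=sense();print(s['clock'],s['opening'],s['wrist_force'],s['ee_pos'])
cv2.imwrite("pics/s5.png",get_image("scene")["image"][100:300,100:380,::-1].repeat(2,0).repeat(2,1))
```

```text
[-0.70801067  0.38096195  0.1948655   1.38469988  0.         -0.4531926 ]
0.04717584695875859 [ 0.56097582 -0.3256697  -4.23515894] [ 0.51239002 -0.33198465  0.220148  ]
0.027 -4.6598593131791795
0.024 -4.057912331157892
0.021 -4.413174911279755
0.018 -3.6222262829468286
0.015 -3.464663959369533
0.012 -4.6995920805826685
0.009 -3.8125379393488346
0.006 -4.794169238559143
0.003 -4.620156014067045
0.0 -3.6544404797558787
-0.003 13.657859536575433
18.5167 0.04769923014044193 [-5.45426662  3.50500552 13.65785954] [ 5.12066642e-01 -3.33035666e-01 -2.45945012e-04]
```

View pics/s5.png

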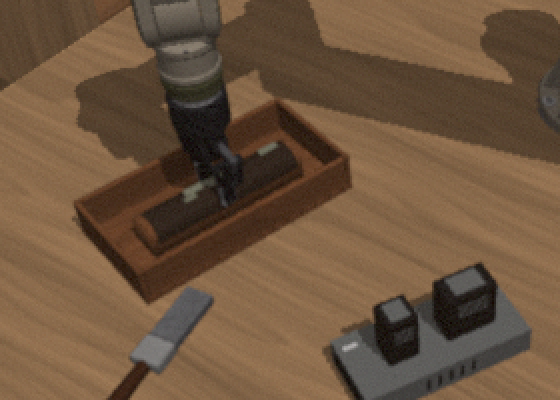

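The billet touches the crate floor at the expected height. I'll release it, back off, and look at the packs from above.

Run:
```python
from bench import *
from h import *
x,y=.512,-.333
r.movel([x,y,0.0],velocity=.03)
move_gripper(.085)
r.movel([x,y,.03],velocity=.05);r.movel([x,y,.22],velocity=.2)
cv2.imwrite("pics/w6.png",get_image("wrist")["image"][:,:,::-1])
c=np.array([.557,.047])-.045*np.array([np.cos(np.radians(-27.4)),np.sin(np.radians(-27.4))])
print(c)
r.move_pose([*c,.27],down(np.radians(152.6)))
d=get_image("wrist");cv2.imwrite("pics/w7.png",d["image"][:,:,::-1])
cv2.imwrite("pics/s7.png",get_image("scene")["image"][:,:,::-1])
s=sense();print(s['clock'],s['wrist_force'],s['ee_pos'])
```

```text
[0.51704831 0.06770899]
22.775 [-0.1409505   0.42246927  0.55359257] [0.51734472 0.06671873 0.26963179]
```

View pics/w7.png

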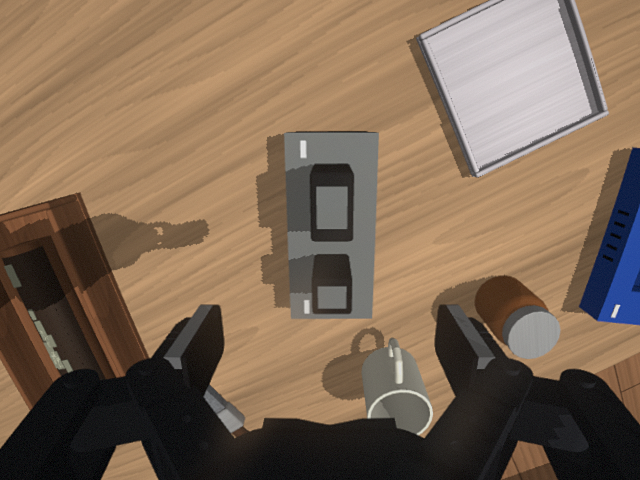

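View pics/s7.png

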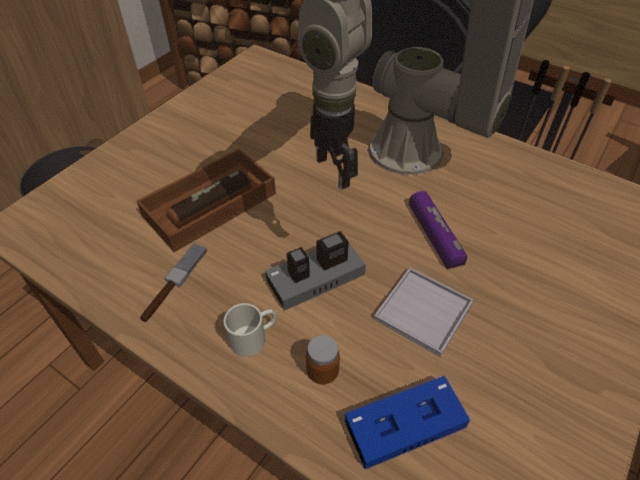

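The billet lies flat in the crate. The wide pack sits at wrist (332,210), clearly longer than the slim one at (332,290). Now its top centre.

Run:
```python
from bench import *
from h import *
d=get_image("wrist");g=cv2.cvtColor(d["image"],cv2.COLOR_RGB2GRAY)
sub=g[150:330,270:390]
n,l,st,ce=cv2.connectedComponentsWithStats((sub<75).astype('uint8'))
# grey label inside wide pack, and dark outline edges
lab=((g>85)).astype('uint8');lab[:, :318]=0
roi=g[187:230,312:352];print(g[210,296:370:2].tolist());print(g[155:260:2,332].tolist())
for p in([(310.5,210),(353.5,210)],):
    P=onz(d,p,.112);print(P.mean(0),np.linalg.norm(P[0]-P[1]))
print('proj of predicted top corners',proj(d,[[*(np.array([.517,.0677])+ R.from_euler('z',-27.4,degrees=True).as_matrix()[:2,:2]@np.array(o)),.112] for o in[(-.033,-.02),(-.033,.02),(.033,-.02),(.033,.02)]]).round(1))
cv2.imwrite("pics/c7.png",cv2.resize(d["image"][150:330,270:390,::-1],None,fx=3.3,fy=3.3))
```

```text
[78, 79, 76, 78, 78, 77, 77, 61, 32, 38, 62, 119, 119, 118, 118, 119, 118, 118, 118, 116, 118, 117, 118, 118, 119, 120, 48, 44, 41, 113, 119, 118, 119, 119, 119, 119, 120]
[123, 120, 120, 121, 81, 26, 30, 37, 33, 35, 37, 40, 41, 41, 43, 40, 118, 119, 118, 119, 119, 117, 119, 118, 118, 119, 120, 119, 118, 120, 118, 120, 117, 119, 117, 117, 120, 56, 42, 45, 42, 41, 45, 93, 121, 117, 117, 115, 119, 105, 40, 43, 44]
[0.52073585 0.06837085 0.112     ] 0.03942378187122549
proj of predicted top corners [[307.  170.6]
 [351.9 170.5]
 [308.2 241.2]
 [350.8 241.1]]
```

View pics/c7.png

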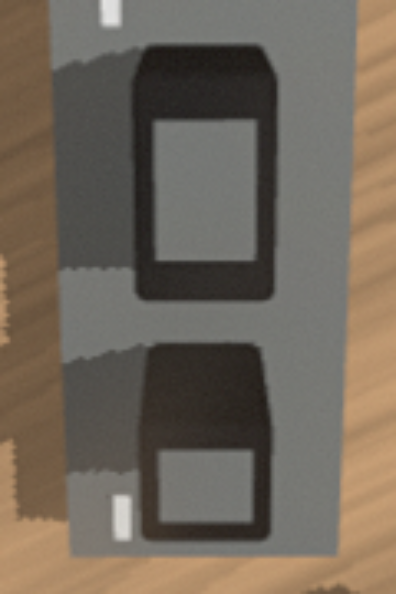

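Run:
```python
from bench import *
from h import *
x,y=.5175,.069
r.movel([x,y,.16],velocity=.15);r.movel([x,y,.057],velocity=.08)
s=sense();print(s['ee_pos'],s['wrist_force'])
move_gripper(0.02,90)
s=sense();print('grip',s['opening'],s['wrist_force'],s['moment'],s['ee_pos'])
if not .034<s['opening']<.046: raise SystemExit("bad grip")
for dz in(.003,.006,.009,.012,.02,.032,.045):
    r.movel([x,y,.057+dz],velocity=.02)
    s=sense();print(dz,s['opening'],s['wrist_force'].round(1),s['ee_pos'].round(4))
    if s['opening']<.034: raise SystemExit("slip")
r.movel([x,y,.20],velocity=.12)
s=sense();print(s['clock'],s['opening'],s['wrist_force'],s['moment'])
a=get_image("scene")["image"][100:330,200:420,::-1];b=get_image("wrist")["image"][:,:,::-1]
cv2.imwrite('pics/c8.png',np.hstack([cv2.resize(a,(400,418)),cv2.copyMakeBorder(cv2.resize(b,(400,300)),0,118,0,0,0)]))
```

```text
[0.51803118 0.06898958 0.05756551] [-0.94469032  0.18521433 -0.10420001]
grip 0.03809971254993363 [-0.05224311 -0.70126334  3.19098292] [-0.00826513  0.05916822  0.02373947] [0.51815808 0.06902026 0.05763197]
0.003 0.03820676539656837 [ 1.7  1.5 -5.8] [0.517  0.0692 0.0593]
0.006 0.03853613623326643 [ 0.5  0.9 -6.6] [0.5166 0.069  0.0626]
0.009 0.03820998227051343 [-1.6  1.3 -3.7] [0.517  0.0692 0.0665]
0.012 0.03854101651102723 [-2.2  1.8 -0.9] [0.5174 0.0692 0.0697]
0.02 0.03796390874050429 [-0.3  0.3 -2.9] [0.5184 0.0687 0.0776]
0.032 0.03808807070039599 [-0.2  0.6 -3.1] [0.5175 0.069  0.089 ]
0.045 0.03810909590478737 [ 0.5 -0.1 -3.9] [0.5174 0.069  0.102 ]
29.9 0.03832350034638307 [ 0.35705433 -0.15058202 -3.61683505] [-0.0098153   0.05168673 -0.03867861]
```

View pics/c8.png

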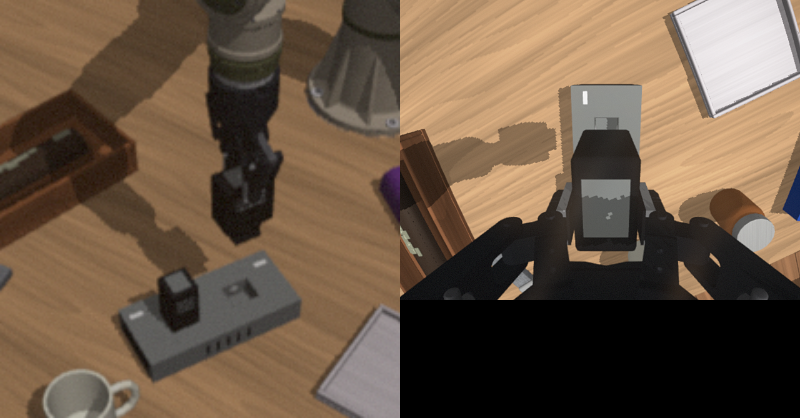

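The wide pack is out (opening 38 mm, load ≈3.6 N) and the slim pack is still plugged in. Now to the tray, lowering until touch.

Run:
```python
from bench import *
from h import *
x,y=.499,.312
q=down(np.radians(179.4));print(planner.solve_ik([x,y,.2],q))
r.move_pose([x,y,.20],q)
r.movel([x,y,.070],velocity=.12)
d=get_image("scene");cv2.imwrite("pics/s9.png",cv2.resize(d["image"][150:370,330:530,::-1],None,fx=2.5,fy=2.5))
z=.070;f0=sense()['wrist_force'][2]
while z>.040:
    z-=.002;r.movel([x,y,z],velocity=.025)
    f=sense()['wrist_force'][2]
    if f-f0>3: break
s=sense();print(z,s['clock'],s['opening'],s['wrist_force'],s['moment'],s['ee_pos'])
d=get_image("scene");cv2.imwrite("pics/s10.png",cv2.resize(d["image"][150:370,330:530,::-1],None,fx=2.5,fy=2.5))
```

```text
[0.42242093 0.33950428 0.08642581 1.31771786 0.         0.43289291]
0.04799999999999999 34.9917 0.03800828373361875 [-2.54249495 -0.71153883  6.74781762] [-0.42857206  0.75056116 -0.01451797] [0.49932555 0.31209941 0.04966161]
```

View pics/s10.png

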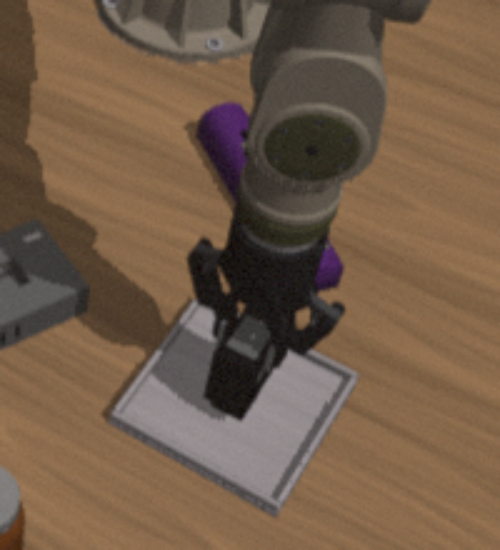

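It touched at exactly the expected height (0.0497), upright in the tray. I'll release and retreat.

Run:
```python
from bench import *
from h import *
x,y=.499,.312
r.movel([x,y,.0495],velocity=.02)
move_gripper(.085)
r.pause(.3)
r.movel([x,y,.09],velocity=.05);r.movel([x,y,.25],velocity=.2)
r.move_pose([.45,.10,.35],down(np.radians(165)))
r.pause(.5)
s=sense();print(s['clock'],s['wrist_force'])
for n in("scene","top"): cv2.imwrite(f"pics/{n}11.png",get_image(n)["image"][:,:,::-1])
```

```text
39.475 [-0.3137431   0.40908945 -0.00621253]
```

View pics/scene11.png

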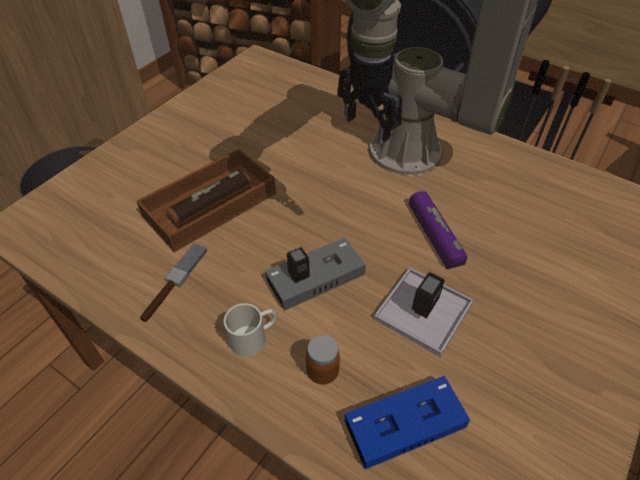

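View pics/top11.png

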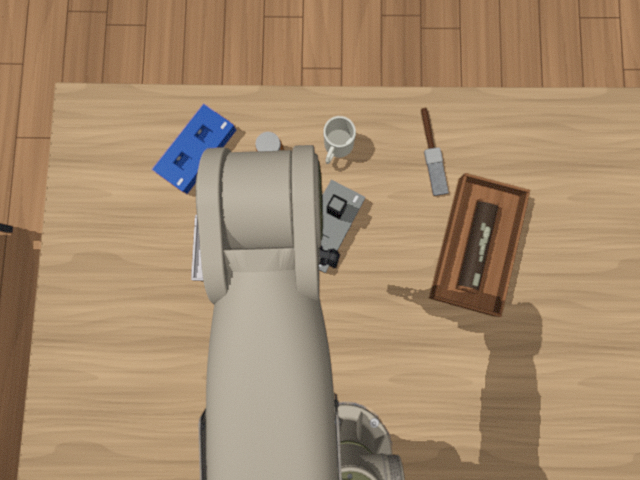

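The billet lies flat in the crate (scene ≈ (210,200)), and the wide pack stands upright in the tray (428,295). The slim pack is still plugged in (299,265). The mug, jar, brush, purple bar and blue charger haven't moved. Handing in.

```bash
python3 -c "
from bench import *
workorder.sign_off();print(sense()['clock'])"
```

```text
the job is handed in; nothing more can be done
the job is handed in; nothing more can be done
```

I laid the billet flat in the wooden crate, then pulled the wide pack out of the charger and stood it upright in the middle of the tray. Both were lowered until they touched before I let go. The job was handed in at about 39.5 s on the robot's clock.

- **One failed step:** my first grip on the billet was too high. The jaws slid off the rounded bark with about 16 N upward. The billet stayed within about 1–2 mm of its place, and the second grip, 12 mm lower, held.
- **Last checks:** the final scene picture shows the billet flat in the crate, the wide pack upright and the slim pack still plugged in. The mug, jar, brush and both look-alikes are where they were. The wrist force was near zero. The arm hid the tray in the final top view, so the pack's upright stand was confirmed only from the scene camera and the touch height, 0.0497 m against 0.0496 m expected.

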